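Set out the fish sampling bench

ROBOT

A 7-joint arm with a two-finger parallel gripper is mounted at the origin on the work surface. World frame = base frame: x ahead of the robot, y to its left, z up, the work surface at z = 0. Lengths are in m, angles in rad, forces in N, time in s.
With the tool pointing down it reaches from about 0.4 to 0.85 m from the base axis. Payload 10.4 kg.
Tool frame: the origin (TCP) lies midway between the tips of the shut fingers; the grasp point (between the pads) lies 19 mm behind it; z points along the fingers, y is the line along which they close (so a half turn about z gives the same grasp; the last joint's range is limited). The gripper opens to 85 mm and grips with 20 to 120 N. Pads are 22 mm wide; open, the fingers measure 114 mm over their backs; the gripper's body (76 mm by 85 mm) begins 54 mm behind the grasp point. The pads swing forward as they close: fully open they stand 13 mm farther back than shut.
Start: joints at [-1.349, 0.332, -0.065, 1.46, 0.022, 1.35, -0.088], TCP at [0.151, 0.606, 0.231] pointing down, gripper open.
Joint ranges: [-2.6, 2.6], [-0.5, 2.12], [-1.47, 1.34], [0.16, 2.42], [-1.27, 4.41], [0.06, 2.06], [-2.6, 2.6]. Speed limits (rad/s): [2.22, 2.22, 2.79, 2.79, 3.14, 3.14, 3.14].

INTERFACE

Orientations are given as a unit quaternion [x, y, z, w].
In Python, from workcell import robot gives the robot as it stands. The module is installed in compiled form; this text tells all that it offers.
- The arm moves only by the tool move_arm, never from a script. Its argument "rows" is a list that holds one entry, the list of rows, each a list of 4 numbers: the shift along the tool's x, y, z in units of 40 mm (1.0 is 40 mm), then the turn about the tool's z in units of 10 degrees (1.0 is 10 degrees). In form: [[[tx, ty, tz, twist], ...]]. A call has 1 to 8 rows; each row shifts and turns the commanded pose from where the row before left it, along the tool's axes as they then stand; what a row does not reach is not made up. A row lasts 1/8 s, in which the tool goes at most 62.5 mm and 10.7 degrees, less where a joint would pass 70% of its speed; a pose out of reach is approached as far as the arm can. A call is refused whole if a number of a shift passes 1 or a number of a turn 1, either way. A call with a gripper value outside its range is refused whole. "jaw" is the opening, from -1 (shut) to 1 (fully open), set as the call begins (left out, the last holds). The fingers move at their own pace and stop on an object; "squeeze" is the grip in N (left out, the last holds). Time passes only in rows, so rows that do not move let the fingers close. It gives the time, the measured TCP pose, the force, the opening and the grip force at its end, in the units of the state.
- robot.get_obs(): the state, without advancing time (a new reading comes with each control period).
- robot.capture(name): name is "side" or "top" or "wrist"; returns the picture (400x640x3 uint8, red, green, blue); there is no depth.
- robot.camera_model(name): a dict with "mtx" (3x3 intrinsics, pixels), "k1" (the pictures are not rectified: a ray, as slopes to the right and down, at radius r is drawn at 1 + k1 r^2 times it, then the intrinsics apply), "T" (4x4, takes a point from camera to world coordinates); the wrist camera has in their place "mount" (4x4, takes a point from camera to tool coordinates, whose origin is the TCP and whose axes are the flange's). Camera axes: x right, y down, z forward; pixel columns grow to the right and rows downward; lengths in m; the calibration is good to about 2 mm. A picture is of the moment at which its call begins: read the wrist's pose just before it. camera_model takes no time and is no camera call.
- robot.sign_off(): hands the job in; it is judged then, once.
Trained networks look in the newest picture that a camera, given by its name, has taken for a name from the list of things; names that differ only in an ending like _2 or _b are one class to them, and where a whole thing is asked for, a point or a joint stands for the part that bears it (a point fixed in the world has none). Each returns a list of dicts, best first, with "conf" (0 to 1); they miss things now and then, are a little off and sometimes report something else, mostly with a low value. They report only what shows in the picture. A call takes as long as a camera call. They do not tell look-alikes from the thing itself.
- robot.spot_in(label, camera): "at" ([x, y, z] in m, in the coordinates of the camera as it stood for that picture, good to about 4 mm: the middle of the surface that is visible of it).
The state is a dict: "time_s": time; "joint_positions": joint angles; "joint_vel": joint speeds; "effort": joint torques, N m; "position": TCP position; "tcp_rot": TCP orientation; "ft_force": force on the tool from outside, world axes, zero at the start; "torque": the same for the moment, N m; "opening": opening from 0.0 (shut) to 1.0 (fully open); "finger_force": force on a finger pad.
Only numpy, scipy, OpenCV 4.12 (cv2) and the standard library are available. Lean on these libraries where they do the work, as an engineer would, in place of code of your own. Each camera call takes 0.05 s, during which the arm holds its last target. There are 200 camera calls.

TASK

Set the bench out for the next fish: lay the forceps flat in the green dissecting tray, midway between the scissors and the scalpel, level with them and parallel to them, without shifting those two, and put the empty weighing dish on the middle of the balance pan. Stand the three closed containers in the rack, one to a compartment: the squat jar in the end compartment next to the tray, the tall bottle in the end compartment next to the balance, and the small vial between them. Keep the containers upright all the time, and leave everything at rest.

Things in the scene. Friction and masses are not known exactly. Their poses are not given: they have to be found in the camera images.
- tray: Fixed dark-green open plastic dissecting tray, 220 mm long (x) by 170 mm wide (y), 26 mm high, walls and floor 4 mm thick (inner floor at z = 4 mm). Origin: centre of its underside. Long axis away from the robot within 0.15 rad; at one end of the work, balance at the other. In it lie the scissors, 49 to 55 mm to +y, and the scalpel, 49 to 55 mm to -y, along x, within 5 mm of level.
- scissors: Closed steel dissecting scissors lying flat in the tray: 133 mm long (x, blades to +x, two finger loops to -x), 11 mm wide at the middle, 52 mm over the loops (30 to 68 mm behind the origin), 6 mm high. Origin: on the underside at the pivot, the middle of the length. Loose, 40 g.
- scalpel: Steel scalpel lying flat in the tray: 131 mm long (x, blade to +x), handle 9 mm wide, 5 mm high. Origin: middle of its underside. Loose, 25 g.
- balance: Fixed portable balance: white housing 185 mm (x) by 130 mm (y), 31 mm high (36 mm at the display), with a round flat steel pan 110 mm across whose top is at z = 45 mm and does not give. Origin: on the bench under the pan's centre; the housing reaches 117 mm to -x (display, towards the robot) and 68 mm to +x. Turned up to 0.2 rad.
- rack: Fixed open grey plastic bottle rack between tray and balance, 87 mm (x) by 253 mm (y); outer walls 26 mm high, two dividers 23 mm high, walls and floor 4 mm thick (inner floor at z = 4 mm). Origin: centre of its underside. Three compartments in a row along y, each 79 by 79 mm inside, centred at y = -83, 0 and +83 mm. Turned up to 0.1 rad.
- jar: Squat white plastic sample jar with ribbed grey lid, closed, standing: 60 mm in diameter (lid 62 mm), 62 mm high, lid from 46 mm up. Origin: centre of its underside, z up. Loose, 80 to 160 g. Jar, bottle, vial, dish and forceps start on the bench in a curved row 0.42 to 0.50 m from the robot's axis, in any order, in front of tray, rack and balance.
- bottle: Tall white plastic sample bottle with narrow grey cap, closed, standing: 44 mm in diameter up to 87 mm, then a shoulder to the 29 mm cap, 115 mm high in all. Origin: centre of its underside, z up. Loose, 80 to 160 g.
- vial: Small white plastic vial with grey cap, closed, standing: 27 mm in diameter (cap 29 mm), 58 mm high, cap from 45 mm up. Origin: centre of its underside, z up. Loose, 20 to 40 g.
- dish: Round open aluminium weighing dish, empty, 60 mm outside diameter, 16 mm high, wall 2.5 mm, rigid. Origin: centre of its underside, z up. Loose, 20 g.
- forceps: Steel dissecting forceps lying on the bench, arms side by side (rigid, they do not close): 132 mm long (x, tips to +x), 15 mm wide across the parallel arms in the middle 44 mm, 10 mm high there, narrower to both ends. Origin: middle of the underside, z up. Loose, 35 g. Start roughly along world y (within 0.7 rad).
Things that resemble listed ones, but are neither listed nor needed, are in the scene too. Leave any blue or orange look-alike of the forceps alone. What is shaped like the vial but red is not meant.

How it is judged:
At the end, for the whole second after the job is handed in: Forceps flat in the tray, within 15 mm sideways, 30 mm lengthways and 0.25 rad of its middle line; dish level on the pan, within 15 mm of its centre; jar, bottle, vial upright on the rack floor: jar in the end cell by the tray, bottle in the end cell by the balance, vial between; all at rest (horizontal distance between dish and balance below 0.015 m and z of dish in the frame of balance between 0.041 and 0.049 m and angle between each of dish, jar, bottle, vial's own z axis and vertical below 0.12 rad and y of forceps in the frame of tray between -0.015 and 0.015 m and x of forceps in the frame of tray between -0.03 and 0.03 m and z of forceps in the frame of tray between 0 and 0.008 m and angle between the x axis of forceps and the x axis of tray, either way round below 0.25 rad and angle between forceps's own z axis and vertical below 0.15 rad and z of jar in the frame of rack between 0 and 0.008 m and z of bottle in the frame of rack between 0 and 0.008 m and z of vial in the frame of rack between 0 and 0.008 m and x of vial in the frame of rack between -0.03 and 0.03 m and y of vial in the frame of rack between -0.03 and 0.03 m and ((world y of tray above 0 m and (x of jar in the frame of rack between -0.03 and 0.03 m and y of jar in the frame of rack between 0.053 and 0.113 m) and (x of bottle in the frame of rack between -0.03 and 0.03 m and y of bottle in the frame of rack between -0.113 and -0.053 m)) or (world y of tray below 0 m and (x of jar in the frame of rack between -0.03 and 0.03 m and y of jar in the frame of rack between -0.113 and -0.053 m) and (x of bottle in the frame of rack between -0.03 and 0.03 m and y of bottle in the frame of rack between 0.053 and 0.113 m))) and linear speed of each of jar, bottle, vial, dish, forceps below 0.01 m/s and angular speed of each of jar, bottle, vial, dish, forceps below 0.1 rad/s); the robot touches nothing.
It fails at once if the scissors were shifted by more than 15 mm (distance of scissors from where it was at the start of the episode above 0.015 m).
It fails at once if the scalpel was shifted by more than 15 mm (distance of scalpel from where it was at the start of the episode above 0.015 m).
It fails at once if the jar was tipped by more than 0.6 rad (angle between jar's own z axis and vertical above 0.6 rad).
It fails at once if the bottle was tipped by more than 0.6 rad (angle between bottle's own z axis and vertical above 0.6 rad).
It fails at once if the vial was tipped by more than 0.6 rad (angle between vial's own z axis and vertical above 0.6 rad).
It also fails if it takes over 122 s, if anything falls off the work surface, if the arm or the gripper's body presses on something with over 40 N, if the wrist force passes 120 N, or if a joint passes its speed limit or range.

## Working session

There is one attempt and no reset: what is moved stays moved. The work goes in short steps, Python scripts to look and compute and a tool call to move; the robot and the scene stay as the last step left them, time stands still between calls to the robot, and variables do not carry over. Pictures are saved under pics/ and viewed, at most 14 in all, crops included, and the job is handed in when it is done.

Besides the shell and the picture viewer there is one more tool, called after ">>>" as name(argument=value, ...) on one line, values as JSON. move_arm: Moves the arm, as the interface text tells. Its arguments: {"type":"object","properties":{"rows":{"type":"array"},"jaw":{"type":"number"},"squeeze":{"type":"number"}},"required":["rows"]}

```bash
mkdir -p pics; ls; cat > h.py <<'E'
import numpy as np, cv2
from scipy.spatial.transform import Rotation as R
from workcell import robot
def camT(c,obs=None):
    m=robot.camera_model(c)
    if 'T' in m: return m,np.array(m['T'])
    o=obs or robot.get_obs()
    T=np.eye(4);T[:3,:3]=R.from_quat(o['tcp_rot']).as_matrix();T[:3,3]=o['position']
    return m,T@np.array(m['mount'])
def pix2world(c,uv,z,obs=None):
    m,T=camT(c,obs);K=np.array(m['mtx'])
    p=np.linalg.solve(K,[uv[0],uv[1],1])[:2];r=np.hypot(*p);s=r
    for _ in range(30): s=r/(1+m['k1']*s*s)
    d=T[:3,:3]@np.append(p*(s/r if r>0 else 1),1);o=T[:3,3]
    return o+d*(z-o[2])/d[2]
def world2pix(c,P,obs=None):
    m,T=camT(c,obs);q=np.linalg.inv(T)@np.append(P,1);p=q[:2]/q[2]
    p=p*(1+m['k1']*(p@p));return (np.array(m['mtx'])@np.append(p,1))[:2]
def save(c,name,img=None):
    img=robot.capture(c) if img is None else img
    cv2.imwrite('pics/'+name,img[:,:,::-1]);return img
def spot(l,c,obs=None):
    m,T=camT(c,obs)
    return [(round(d['conf'],2),(T@np.append(d['at'],1))[:3].round(3).tolist()) for d in robot.spot_in(l,c)]
E
python3 - <<'E'
from h import *
for c in('top','side'):
    save(c,c+'0.png')
    for l in 'tray scissors scalpel balance rack jar bottle vial dish forceps'.split():
        print(c,l,[(a,b,world2pix(c,b).round().astype(int).tolist()) for a,b in spot(l,c)])
o=robot.get_obs();print(o)
print(camT('wrist')[0],camT('top'))
E
```

```text
pics
top tray [(0.74, [0.609, 0.257, 0.034], [241, 136]), (0.58, [0.643, -0.263, -0.003], [399, 137])]
top scissors [(0.72, [0.611, -0.208, 0.006], [383, 145])]
top scalpel [(0.21, [0.456, 0.007, 0.06], [315, 184])]
top balance [(0.61, [0.608, 0.259, 0.037], [241, 136])]
top rack [(0.76, [0.644, 0.02, 0.001], [315, 132])]
top jar [(0.76, [0.459, 0.003, 0.061], [316, 183]), (0.53, [0.418, -0.171, 0.06], [371, 199])]
top bottle [(0.73, [0.409, 0.155, 0.089], [266, 195])]
top vial [(0.61, [0.418, -0.171, 0.059], [371, 199])]
top dish [(0.84, [0.354, 0.289, 0.006], [226, 214])]
top forceps [(0.63, [0.194, -0.404, 0.007], [442, 275])]
side tray [(0.67, [0.645, -0.262, 0.005], [406, 231])]
side scissors [(0.54, [0.354, 0.294, 0.001], [234, 149])]
side scalpel [(0.55, [0.636, -0.317, 0.008], [416, 246])]
side balance [(0.55, [0.609, 0.236, 0.03], [309, 128])]
side rack [(0.62, [0.642, 0.007, 0.001], [353, 173]), (0.49, [0.459, -0.007, 0.055], [306, 185])]
side jar [(0.84, [0.456, -0.009, 0.057], [305, 185])]
side bottle [(0.61, [0.411, 0.141, 0.071], [269, 156])]
side vial [(0.74, [0.418, -
[... 1551 characters left out ...]
00e+00]])} ({'mtx': array([[496.27139056,   0.        , 332.71363782],
       [  0.        , 496.27139056, 188.35517292],
       [  0.        ,   0.        ,   1.        ]]), 'k1': -0.06317873840871241, 'T': array([[ 0.04722344, -0.97819463,  0.20225037,  0.13059896],
       [-0.99887624, -0.04706114,  0.0056139 , -0.05789029],
       [ 0.00402664, -0.2022882 , -0.97931776,  1.58160612],
       [ 0.        ,  0.        ,  0.        ,  1.        ]])}, array([[ 0.04722344, -0.97819463,  0.20225037,  0.13059896],
       [-0.99887624, -0.04706114,  0.0056139 , -0.05789029],
       [ 0.00402664, -0.2022882 , -0.97931776,  1.58160612],
       [ 0.        ,  0.        ,  0.        ,  1.        ]]))
```

```bash
python3 - <<'E'
import cv2
a=cv2.imread('pics/top0.png');cv2.imwrite('pics/top0c.png',cv2.resize(a[85:325,190:510],None,fx=2.5,fy=2.5,interpolation=cv2.INTER_CUBIC))
a=cv2.imread('pics/side0.png');cv2.imwrite('pics/side0c.png',cv2.resize(a[100:380,190:490],None,fx=2.14,fy=2.14,interpolation=cv2.INTER_CUBIC))
E
```

```text
(no output)
```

View pics/top0c.png

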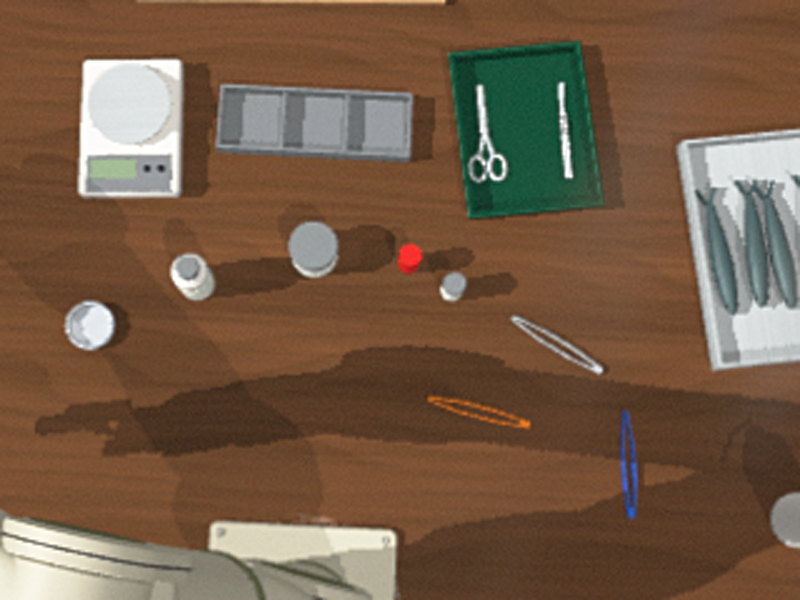

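View pics/side0c.png

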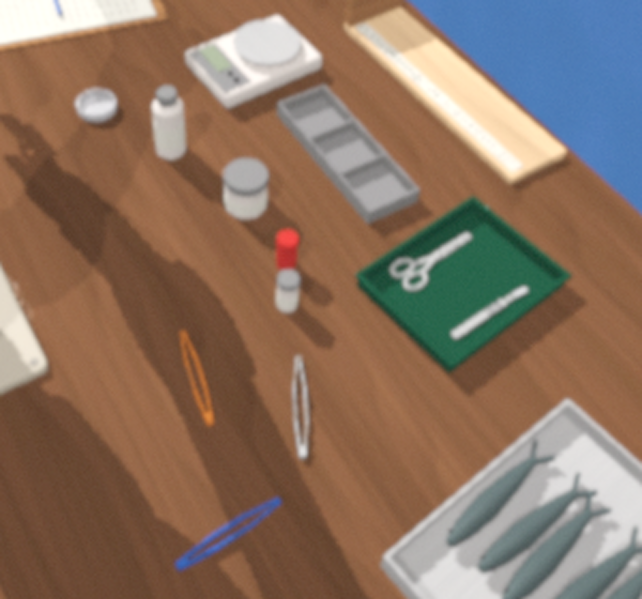

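The top view shows the tray on the -y side, with scissors and scalpel, and the balance on the +y side.

Possible mix-ups, in full top pixels:
- **Forceps:** steel (413,223), orange (382,249), blue (442,271). The steel one is meant.
- **Vial:** white with grey cap (371,199), red (354,188). The white one is meant.
- **Jar, bottle and dish:** (315,185), (267,195) and (226,215). Only a grey round thing at (508,293) resembles them.

Next I measure the fixtures.

```bash
cat > fix.py <<'E'
from h import *
from scipy.optimize import least_squares
# fit fixture pose by hand-picked rim corners (crop px -> full px)
def full(c): return np.array(c)/2.5+[190,85]
def fit(name,px,P,c='top'):
    W=np.array([pix2world(c,full(p),q[2])[:2] for p,q in zip(px,P)]);Q=np.array(P)[:,:2]
    f=lambda s:(Q@np.array([[np.cos(s[2]),-np.sin(s[2])],[np.sin(s[2]),np.cos(s[2])]]).T+s[:2]-W).ravel()
    r=least_squares(f,[.6,0,0]);print(name,r.x.round(4),'res mm',(r.fun*1000).round(1))
fit('tray',[(450,53),(580,43),(602,205),(471,215)],[(.11,.085,.026),(.11,-.085,.026),(-.11,-.085,.026),(-.11,.085,.026)])
fit('rack',[(220,86),(412,93),(410,157),(217,150)],[(.0435,.1265,.026),(.0435,-.1265,.026),(-.0435,-.1265,.026),(-.0435,.1265,.026)])
fit('bal',[(85,60),(182,60),(181,193),(81,193)],[(.068,.065,.031),(.068,-.065,.031),(-.117,-.065,.036),(-.117,.065,.036)])
print('pan',pix2world('top',full((131,103)),.045))
print('scissors tip/loops',pix2world('top',full((480,86)),.007),pix2world('top',full((488,182)),.007))
print('scalpel',pix2world('top',full((562,83)),.007),pix2world('top',full((568,177)),.007))
print('forceps ends',pix2world('top',full((514,318)),.006),pix2world('top',full((603,371)),.006))
print('vial cap',pix2world('top',full((454,281)),.058),'jar lid',pix2world('top',full((314,244)),.062),'bottle',pix2world('top',full((187,267)),.115),'dish',pix2world('top',full((91,324)),.016))
E
python3 fix.py
```

```text
tray [ 0.6373 -0.2622  0.1393] res mm [-1.7 -3.2 -1.3  1.5  2.5  1.5  0.5  0.2]
rack [0.6326 0.0148 0.0108] res mm [-0.6 -0.6 -0.3 -0.   0.5 -0.2  0.4  0.8]
bal [0.6376 0.2539 0.0641] res mm [-0.4 -0.3  2.2 -1.3  0.2  0.5 -2.   1.1]
pan [0.64008312 0.25417014 0.045     ]
scissors tip/loops [ 0.69885624 -0.2023414   0.007     ] [ 0.56649426 -0.21630589  0.007     ]
scalpel [ 0.70872223 -0.31220999  0.007     ] [ 0.57853293 -0.32165309  0.007     ]
forceps ends [ 0.38751002 -0.25453084  0.006     ] [ 0.32435235 -0.37003319  0.006     ]
vial cap [ 0.42226334 -0.17191798  0.058     ] jar lid [0.46025035 0.00526385 0.062     ] bottle [0.41305011 0.15455634 0.115     ] dish [0.35212703 0.28617137 0.016     ]
```

```bash
cat > plan.py <<'E'
import sys
from h import *
def plan(x,y,z,yaw=None):
    o=robot.get_obs();M=R.from_quat(o['tcp_rot']).as_matrix()
    cur=np.degrees(np.arctan2(M[1,1],M[0,1]))
    tw=0 if yaw is None else ((cur-yaw+90)%180-90)/10
    d=M.T@(np.array([x,y,z])-o['position'])/.04
    a=np.radians(tw*10);Rz=np.array([[np.cos(a),-np.sin(a),0],[np.sin(a),np.cos(a),0],[0,0,1]])
    print('t',o['time_s'],'pos',o['position'].round(4),'yaw',round(cur,1),'q7',o['joint_positions'][6].round(2),'open',round(o['opening'],3),'F',round(o['finger_force'],1),o['ft_force'].round(1))
    print(' twist',tw.__round__(2) if tw else 0,'| shift units before twist',d.round(2),'| after twist',(Rz.T@d).round(2))
a=sys.argv[1:];plan(*map(float,a))
E
python3 plan.py 0.352 0.286 0.12 39
```

```text
t 1.1 pos [0.1515 0.6064 0.2313] yaw 76.0 q7 -0.09 open 0.997 F 0.0 [-0.2  0.1  0.5]
 twist 3.7 | shift units before twist [-6.81 -6.56  2.78] | after twist [-9.38 -1.14  2.78]
```

>>> move_arm(rows=[[[0,0,0,0.925],[0,0,0,0.925],[0,0,0,0.925],[0,0,0,0.925],[-0.9,-0.1,0.2,0],[-0.9,-0.1,0.2,0],[-0.9,-0.1,0.2,0],[-0.9,-0.1,0.2,0]]], jaw=1, squeeze=30)

```text
time_s: 2.1
position: [0.2302, 0.4834, 0.1992]
tcp_rot: [0.431, 0.902, 0.0, -0.0]
ft_force: [0.3, -0.3, 0.7]
opening: 0.998
finger_force: 0.0
```

>>> move_arm(rows=[[[-0.9,-0.1,0.2,0],[-0.9,-0.1,0.2,0],[-0.9,-0.1,0.2,0],[-0.9,-0.1,0.2,0],[-0.9,-0.1,0.2,0],[-0.9,-0.1,0.2,0],[0,0,0,0],[0,0,0,0]]])

```text
time_s: 3.1
position: [0.3466, 0.302, 0.1516]
tcp_rot: [0.431, 0.903, 0.0, -0.0]
ft_force: [0.4, 0.3, 1.0]
opening: 1.001
finger_force: 0.0
```

```bash
python3 plan.py 0.352 0.286 -0.003 39; python3 - <<'E'
from h import *
save('wrist','w1.png');print(spot('dish','wrist'))
E
```

```text
t 3.1 pos [0.3466 0.302  0.1516] yaw 39.0 q7 -0.13 open 1.001 F 0.0 [0.4 0.3 1. ]
 twist -0.0 | shift units before twist [-0.4  -0.15  3.86] | after twist [-0.4  -0.15  3.86]
[(0.56, [0.349, 0.288, 0.003])]
```

View pics/w1.png

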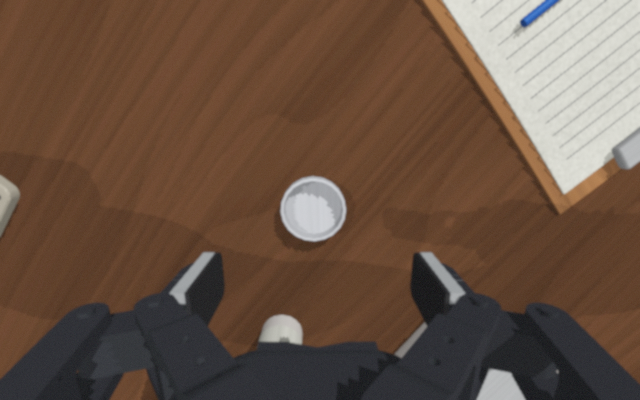

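Dish rim is centred at (313,208), and the network agrees with (0.350, 0.287). The jaws are open on either side of it, so I descend.

>>> move_arm(rows=[[[-0.2,-0.07,0.8,0],[-0.16,-0.07,0.8,0],[0,0,0.8,0],[0,0,0.7,0],[0,0,0.4,0],[0,0,0.35,0],[0,0,0,0],[0,0,0,0]]])

```text
time_s: 4.2
position: [0.3519, 0.2871, -0.002]
tcp_rot: [0.431, 0.903, 0.001, 0.0]
ft_force: [0.6, 0.3, 0.3]
opening: 1.0
finger_force: 0.0
```

>>> move_arm(rows=[[[0,0,0,0],[0,0,0,0],[0,0,0,0],[0,0,0,0],[0,0,0,0],[0,0,0,0]]], jaw=-1)

```text
time_s: 4.95
position: [0.3518, 0.287, -0.0019]
tcp_rot: [0.431, 0.902, 0.001, 0.0]
ft_force: [-1.0, -0.8, 6.7]
opening: 0.68
finger_force: 31.0
```

>>> move_arm(rows=[[[0,0,-0.5,0],[0,0,-1,0],[0,0,-1,0],[0,0,0,0]]])

```text
time_s: 5.45
position: [0.353, 0.2881, 0.1004]
tcp_rot: [0.431, 0.902, 0.003, 0.001]
ft_force: [-0.3, 0.3, -0.4]
opening: 0.673
finger_force: 33.1
```

```bash
python3 plan.py 0.64 0.254 0.1 
```

```text
t 5.45 pos [0.353  0.2881 0.1004] yaw 39.0 q7 -0.08 open 0.673 F 33.1 [-0.3  0.3 -0.4]
 twist 0 | shift units before twist [-5.18  5.04  0.03] | after twist [-5.18  5.04  0.03]
```

>>> move_arm(rows=[[[-0.6,0.6,0,0],[-0.8,0.8,0,0],[-0.8,0.8,0,0],[-0.8,0.8,0,0],[-0.8,0.7,0,0],[-0.8,0.7,0,0],[-0.58,0.64,0,0],[0,0,0,0]]])

```text
time_s: 6.45
position: [0.64, 0.2507, 0.0956]
tcp_rot: [0.432, 0.902, -0.001, 0.0]
ft_force: [-0.2, 0.4, -0.8]
opening: 0.672
finger_force: 33.1
```

```bash
python3 plan.py 0.64 0.254 0.044 ; python3 - <<'E'
from h import *
save('wrist','w2.png');save('top','t2.png');print(spot('dish','wrist'),spot('balance','wrist'))
E
```

```text
t 6.45 pos [0.64   0.2507 0.0956] yaw 38.8 q7 0.38 open 0.672 F 33.1 [-0.2  0.4 -0.8]
 twist 0 | shift units before twist [0.07 0.05 1.29] | after twist [0.07 0.05 1.29]
[(0.85, [0.635, 0.247, 0.096])] [(0.84, [0.585, 0.278, 0.031])]
```

View pics/w2.png

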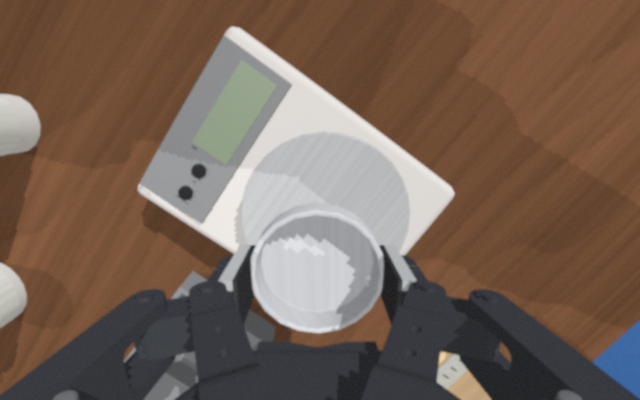

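The dish is held level at (318,270). The pan spans columns 240 to 410 with its top edge at row 133, so its centre is near (325,216).

```bash
python3 - <<'E'
from h import *
for v in (212,216,220): print(pix2world('wrist',(325,v),.045).round(4))
for z in (.105,.115):print('dish',pix2world('wrist',(318,268),z).round(4))
# model circle outline of pan for centre (0.64,.254)
for c in((.64,.254),(.642,.256)):
  P=[world2pix('wrist',[c[0]+.055*np.cos(t),c[1]+.055*np.sin(t),.045]) for t in np.arange(0,6.28,.05)]
  P=np.array(P);print(P.min(0).round(),P.max(0).round())
E
```

```text
[0.6357 0.2626 0.045 ]
[0.6374 0.2605 0.045 ]
[0.6391 0.2585 0.045 ]
dish [0.6381 0.2524 0.105 ]
dish [0.6349 0.2563 0.115 ]
[237. 140.] [406. 300.]
[241. 139.] [411. 300.]
```

>>> move_arm(rows=[[[0.11,0.09,0.4,0],[0,0,0.4,0],[0,0,0.3,0],[0,0,0.1,0],[0,0,0,0],[0,0,0,0]]])

```text
time_s: 7.4
position: [0.639, 0.2581, 0.0499]
tcp_rot: [0.431, 0.902, 0.0, 0.0]
ft_force: [0.2, -0.3, 0.9]
opening: 0.676
finger_force: 33.1
```

>>> move_arm(rows=[[[0,-0.03,0.06,0],[0,0,0.05,0],[0,0,0,0],[0,0,0,0]]])

```text
time_s: 7.9
position: [0.6377, 0.2573, 0.0449]
tcp_rot: [0.431, 0.902, 0.0, 0.0]
ft_force: [-1.1, -0.4, -1.0]
opening: 0.671
finger_force: 33.1
```

>>> move_arm(rows=[[[0,0,0.035,0],[0,0,0,0]]])

```text
time_s: 8.15
position: [0.6376, 0.2573, 0.0433]
tcp_rot: [0.431, 0.903, -0.0, -0.0]
ft_force: [0.5, 0.7, -1.1]
opening: 0.673
finger_force: 33.1
```

>>> move_arm(rows=[[[0,0,0,0],[0,0,0,0],[0,0,0,0],[0,0,0,0],[0,0,-0.5,0],[0,0,-1,0],[0,0,-1,0],[0,0,-0.5,0]]], jaw=1)

```text
time_s: 9.15
position: [0.6388, 0.2575, 0.1675]
tcp_rot: [0.431, 0.902, 0.002, 0.001]
ft_force: [0.6, -0.1, 0.9]
opening: 0.999
finger_force: 0.0
```

```bash
python3 plan.py 0.413 0.155 0.165 21; python3 - <<'E'
from h import *
save('wrist','w3.png');print(spot('dish','wrist'))
E
```

```text
t 9.15 pos [0.6388 0.2575 0.1675] yaw 39.0 q7 0.36 open 0.999 F 0.0 [ 0.6 -0.1  0.9]
 twist 1.8 | shift units before twist [ 1.56 -6.    0.04] | after twist [-0.37 -6.19  0.04]
[(0.68, [0.632, 0.254, 0.048])]
```

View pics/w3.png

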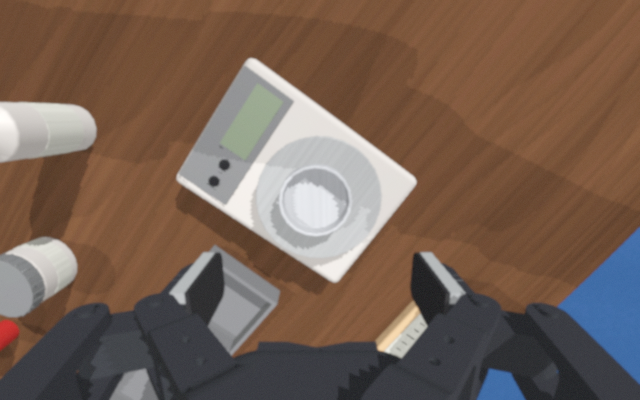

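Dish at (315,201) sits centred on the pan, whose centre is (316,200). Next is the bottle.

>>> move_arm(rows=[[[0,0,0,0.9],[0,0,0,0.9],[0,-0.9,0,0],[0,-0.9,0,0],[0,-0.9,0,0],[-0.1,-0.9,0,0],[-0.1,-0.9,0,0],[-0.1,-0.8,0,0]]])

```text
time_s: 10.25
position: [0.4421, 0.1694, 0.1622]
tcp_rot: [0.566, 0.824, -0.001, -0.0]
ft_force: [-0.7, 0.6, 0.1]
opening: 0.998
finger_force: 0.0
```

>>> move_arm(rows=[[[-0.07,-0.9,0,0],[0,0,0,0],[0,0,0,0]]])

```text
time_s: 10.62
position: [0.4114, 0.1549, 0.1631]
tcp_rot: [0.566, 0.824, -0.0, -0.0]
ft_force: [-0.2, 0.4, -0.1]
opening: 0.997
finger_force: 0.0
```

```bash
python3 plan.py 0.413 0.155 0.052 21; python3 - <<'E'
from h import *
a=save('wrist','w4.png');print(spot('bottle','wrist'),world2pix('wrist',[.413,.155,.115]))
E
```

```text
t 10.625 pos [0.4114 0.1549 0.1631] yaw 21.0 q7 -0.11 open 0.997 F 0.0 [-0.2  0.4 -0.1]
 twist -0.0 | shift units before twist [-0.01  0.04  2.78] | after twist [-0.01  0.04  2.78]
[(0.87, [0.416, 0.166, 0.095])] [319.34150444 226.94590126]
```

View pics/w4.png

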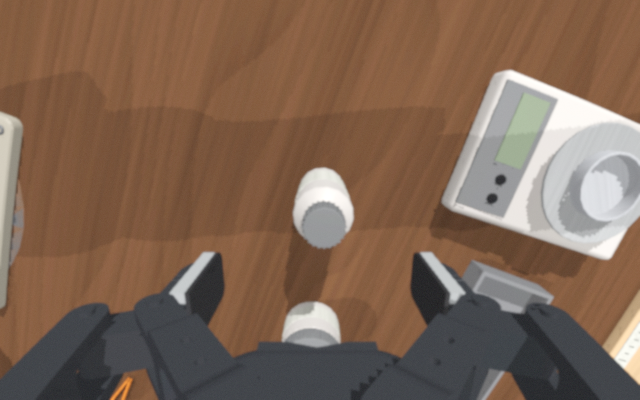

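Bottle cap at (324,226) against a predicted (319,227), so it lies between the jaws. I descend and grip.

>>> move_arm(rows=[[[0,0.07,0.6,0],[0,0,0.7,0],[0,0,0.7,0],[0,0,0.5,0],[0,0,0.28,0],[0,0,0,0],[0,0,0,0]]])

```text
time_s: 11.6
position: [0.4146, 0.156, 0.0529]
tcp_rot: [0.567, 0.824, 0.0, 0.0]
ft_force: [-0.3, 0.2, -0.6]
opening: 1.001
finger_force: 0.0
```

>>> move_arm(rows=[[[0,0,0,0],[0,0,0,0],[0,0,0,0],[0,0,0,0],[0,0,0,0],[0,0,0,0],[0,0,0,0]]], jaw=-1, squeeze=40)

```text
time_s: 12.48
position: [0.4144, 0.156, 0.0528]
tcp_rot: [0.567, 0.824, 0.001, 0.0]
ft_force: [0.8, -0.0, 5.6]
opening: 0.503
finger_force: 40.2
```

>>> move_arm(rows=[[[0,0,-0.3,0],[0,0,-0.7,0],[0,0,-0.6,0],[0,0,0,0]]])

```text
time_s: 12.98
position: [0.4149, 0.1562, 0.1181]
tcp_rot: [0.567, 0.824, 0.002, 0.0]
ft_force: [0.4, 1.1, -1.2]
opening: 0.503
finger_force: 41.0
```

```bash
python3 plan.py 0.632 0.098 0.11 9; python3 - <<'E'
import numpy as np
r=np.array([.6326,.0148]);t=.0108
for n,y in(('bottle',.083),('vial',0),('jar',-.083)): print(n,(r+[-np.sin(t)*y,np.cos(t)*y]).round(4))
E
```

```text
t 12.975 pos [0.4149 0.1562 0.1181] yaw 21.0 q7 -0.08 open 0.503 F 41.0 [ 0.4  1.1 -1.2]
 twist 1.2 | shift units before twist [-3.3   4.55  0.21] | after twist [-2.29  5.13  0.21]
bottle [0.6317 0.0978]
vial [0.6326 0.0148]
jar [ 0.6335 -0.0682]
```

>>> move_arm(rows=[[[0,0,0,0.6],[0,0,0,0.6],[-0.4,0.8,0,0],[-0.4,0.9,0,0],[-0.4,0.9,0,0],[-0.4,0.9,0,0],[-0.4,0.9,0,0],[-0.3,0.73,0,0]]])

```text
time_s: 13.98
position: [0.6317, 0.0961, 0.115]
tcp_rot: [0.65, 0.76, -0.001, -0.0]
ft_force: [0.1, 0.3, -1.0]
opening: 0.503
finger_force: 41.0
```

>>> move_arm(rows=[[[0,0,0,0],[0,0,0,0]]])

```text
time_s: 14.22
position: [0.6301, 0.0969, 0.1153]
tcp_rot: [0.65, 0.76, -0.001, -0.001]
ft_force: [0.4, -0.2, -0.7]
opening: 0.505
finger_force: 41.2
```

```bash
python3 plan.py 0.632 0.098 0.058 9; python3 - <<'E'
from h import *
a=save('wrist','w5.png');print(spot('rack','wrist'))
E
```

```text
t 14.225 pos [0.6301 0.0969 0.1153] yaw 9.0 q7 0.13 open 0.505 F 41.2 [ 0.4 -0.2 -0.7]
 twist -0.0 | shift units before twist [0.02 0.05 1.43] | after twist [0.02 0.05 1.43]
[(0.85, [0.634, 0.114, 0.003])]
```

View pics/w5.png

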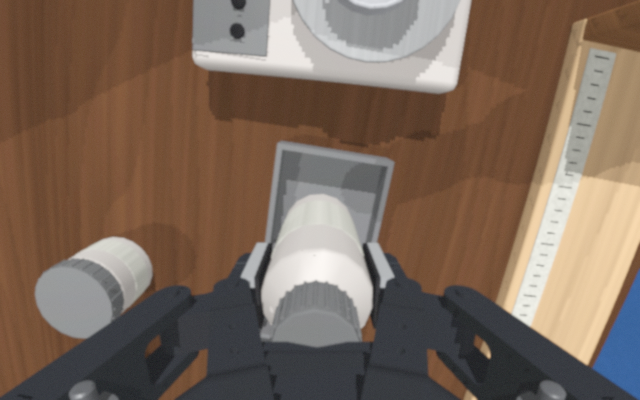

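The bottle is over the end cell. The rack's outer corners at the balance end are at (278,142) and (393,160).

```bash
python3 - <<'E'
from h import *
for p in((278,142),(393,160)): print(pix2world('wrist',p,.026).round(4))
r=np.array([.6326,.0148]);t=.0108
for x in(-.0435,.0435): print(r+[np.cos(t)*x-np.sin(t)*.1265,np.sin(t)*x+np.cos(t)*.1265])
E
```

```text
[0.5939 0.1423 0.026 ]
[0.6793 0.1427 0.026 ]
[0.58773636 0.14082283]
[0.67473129 0.14176241]
```

>>> move_arm(rows=[[[0,0.13,0.3,0],[0,0,0.4,0],[0,0,0.35,0],[0,0,0.2,0],[0,0,0.12,0],[0,0,0,0],[0,0,0,0]]])

```text
time_s: 15.2
position: [0.6365, 0.0977, 0.062]
tcp_rot: [0.65, 0.76, 0.0, 0.0]
ft_force: [-0.5, -0.3, -1.0]
opening: 0.502
finger_force: 41.2
```

>>> move_arm(rows=[[[0,0,0.06,0],[0,0,0.05,0],[0,0,0,0],[0,0,0,0]]])

```text
time_s: 15.7
position: [0.6361, 0.0976, 0.057]
tcp_rot: [0.65, 0.76, -0.0, -0.0]
ft_force: [-0.3, -0.4, -1.8]
opening: 0.499
finger_force: 41.1
```

>>> move_arm(rows=[[[0,0,0,0],[0,0,0,0],[0,0,0,0],[0,0,0,0],[0,0,-0.6,0],[0,0,-0.9,0],[0,0,-0.9,0],[0,0,-0.4,0]]], jaw=0.6)

```text
time_s: 16.7
position: [0.637, 0.0977, 0.1712]
tcp_rot: [0.65, 0.76, 0.001, 0.001]
ft_force: [-0.1, 0.1, -0.7]
opening: 0.804
finger_force: 0.0
```

```bash
python3 plan.py 0.46 0.004 0.15 0; python3 - <<'E'
from h import *
save('side','s6.png'); print(spot('bottle','side'),spot('bottle','top'))
E
```

```text
t 16.7 pos [0.637  0.0977 0.1712] yaw 9.0 q7 0.11 open 0.804 F 0.0 [-0.1  0.1 -0.7]
 twist 0.9 | shift units before twist [-1.62 -4.74  0.52] | after twist [-2.34 -4.43  0.52]
[(0.61, [0.631, 0.086, 0.072])] []
```

>>> move_arm(rows=[[[0,0,0,0.9],[-0.35,-0.8,0,0],[-0.4,-0.8,0,0],[-0.4,-0.8,0,0],[-0.4,-0.8,0.1,0],[-0.4,-0.8,0.2,0],[-0.4,-0.43,0.2,0],[0,0,0,0]]], jaw=1)

```text
time_s: 17.85
position: [0.4569, 0.003, 0.1474]
tcp_rot: [0.708, 0.707, -0.001, -0.001]
ft_force: [0.1, -0.3, -1.0]
opening: 1.005
finger_force: 0.0
```

```bash
python3 plan.py 0.46 0.004 0.02 0; python3 - <<'E'
from h import *
a=save('wrist','w7.png');print(spot('jar','wrist'),world2pix('wrist',[.46,.004,.062]))
E
```

```text
t 17.85 pos [0.4569 0.003  0.1474] yaw -0.1 q7 -0.09 open 1.005 F 0.0 [ 0.1 -0.3 -1. ]
 twist -0.01 | shift units before twist [0.03 0.09 3.19] | after twist [0.03 0.09 3.19]
[] [319.06603896 209.70965425]
```

View pics/w7.png

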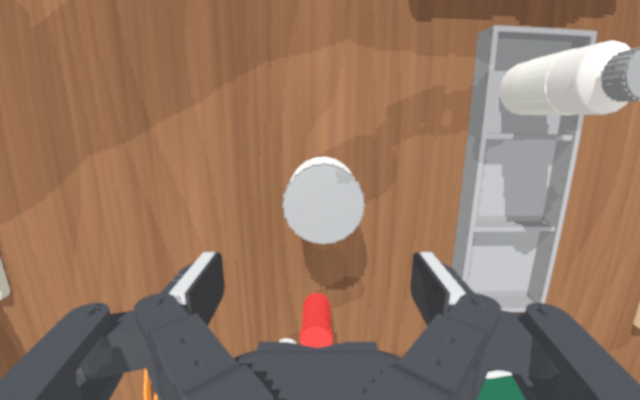

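Jar lid at (323,203), about 3 mm from the prediction; the bottle stands upright in its end cell at upper right.

>>> move_arm(rows=[[[0.07,0.12,0.6,0],[0,0,0.7,0],[0,0,0.7,0],[0,0,0.6,0],[0,0,0.4,0],[0,0,0,0],[0,0,0,0]]])

```text
time_s: 18.82
position: [0.4644, 0.0067, 0.0297]
tcp_rot: [0.707, 0.707, 0.0, 0.0]
ft_force: [-0.3, -0.0, 1.0]
opening: 1.001
finger_force: 0.0
```

>>> move_arm(rows=[[[0,0,0,0],[0,0,0,0],[0,0,0,0],[0,0,0,0],[0,0,0,0]]], jaw=-1, squeeze=40)

```text
time_s: 19.45
position: [0.4641, 0.0067, 0.03]
tcp_rot: [0.707, 0.707, 0.001, -0.0]
ft_force: [-3.5, 0.1, 8.9]
opening: 0.689
finger_force: 41.3
```

>>> move_arm(rows=[[[0,0,-0.3,0],[0,0,-0.7,0],[0,0,-0.7,0],[0,0,0,0]]])

```text
time_s: 19.95
position: [0.4652, 0.0068, 0.0993]
tcp_rot: [0.707, 0.707, 0.002, 0.001]
ft_force: [0.7, -0.3, -1.7]
opening: 0.69
finger_force: 43.7
```

```bash
python3 plan.py 0.637 -0.0675 0.1 1
```

```text
t 19.95 pos [0.4652 0.0068 0.0993] yaw -0.0 q7 -0.03 open 0.69 F 43.7 [ 0.7 -0.3 -1.7]
 twist -0.1 | shift units before twist [-1.86  4.3  -0.  ] | after twist [-1.93  4.26 -0.  ]
```

>>> move_arm(rows=[[[-0.3,0.6,0,0],[-0.4,0.8,0,0],[-0.4,0.9,0,0],[-0.4,0.9,0,0],[-0.4,0.9,0,0],[0,0.2,0,0],[0,0,0,0],[0,0,0,0]]])

```text
time_s: 20.95
position: [0.6348, -0.0689, 0.0968]
tcp_rot: [0.707, 0.707, -0.0, -0.001]
ft_force: [-0.1, -0.3, -0.6]
opening: 0.69
finger_force: 43.9
```

```bash
python3 plan.py 0.637 -0.0675 0.034; python3 - <<'E'
from h import *
a=save('wrist','w8.png')
E
```

```text
t 20.95 pos [ 0.6348 -0.0689  0.0968] yaw 0.0 q7 0.3 open 0.69 F 43.9 [-0.1 -0.3 -0.6]
 twist 0 | shift units before twist [0.03 0.06 1.57] | after twist [0.03 0.06 1.57]
```

View pics/w8.png

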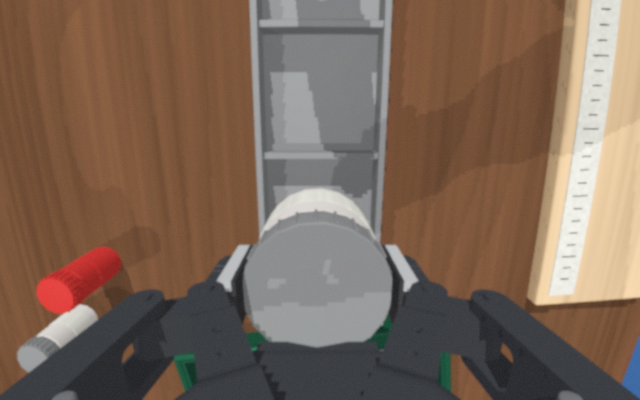

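Rack outer walls at row 23 are columns 250 and 391, and at row 156 columns 257 and 384. The dividers are at rows 23 and 156.

```bash
python3 - <<'E'
from h import *
for v,l,r in((23,250,391),(156,257,384)): print(pix2world('wrist',(l,v),.026).round(4),pix2world('wrist',(r,v),.026).round(4),'div',pix2world('wrist',(320,v),.023).round(4))
E
```

```text
[0.5932 0.0555 0.026 ] [0.6803 0.0556 0.026 ] div [0.6364 0.0561 0.023 ]
[ 0.5941 -0.0267  0.026 ] [ 0.6798 -0.0267  0.026 ] div [ 0.6366 -0.0271  0.023 ]
```

>>> move_arm(rows=[[[0,0.06,0.3,0],[0,0,0.4,0],[0,0,0.35,0],[0,0,0.25,0],[0,0,0.12,0],[0,0,0,0],[0,0,0,0]]])

```text
time_s: 21.88
position: [0.6384, -0.0696, 0.0408]
tcp_rot: [0.707, 0.707, 0.0, 0.0]
ft_force: [-0.5, -0.1, -0.6]
opening: 0.685
finger_force: 43.9
```

>>> move_arm(rows=[[[0,0,0.08,0],[0,0,0.08,0],[0,0,0,0],[0,0,0,0]]])

```text
time_s: 22.38
position: [0.6382, -0.0695, 0.0341]
tcp_rot: [0.707, 0.707, 0.0, 0.0]
ft_force: [-1.8, 0.3, 4.0]
opening: 0.691
finger_force: 44.2
```

>>> move_arm(rows=[[[0,0,0,0],[0,0,0,0],[0,0,0,0],[0,0,0,0],[0,0,-0.5,0],[0,0,-0.8,0],[0,0,-0.9,0],[0,0,-0.7,0]]], jaw=1)

```text
time_s: 23.38
position: [0.6386, -0.0699, 0.1531]
tcp_rot: [0.707, 0.707, 0.001, 0.001]
ft_force: [-0.4, 0.3, -0.3]
opening: 0.996
finger_force: 0.0
```

```bash
python3 plan.py 0.421 -0.172 0.15 -35
```

```text
t 23.375 pos [ 0.6386 -0.0699  0.1531] yaw -0.0 q7 0.27 open 0.996 F 0.0 [-0.4  0.3 -0.3]
 twist 3.5 | shift units before twist [-2.56 -5.44  0.06] | after twist [-5.21 -2.99  0.06]
```

>>> move_arm(rows=[[[0,0,0,0.9],[0,0,0,0.9],[0,0,0,0.9],[0,0,0,0.8],[-0.8,-0.45,0,0],[-0.9,-0.5,0,0],[-0.9,-0.5,0,0],[-0.9,-0.5,0,0]]], jaw=0.3)

```text
time_s: 24.38
position: [0.4929, -0.1403, 0.1509]
tcp_rot: [0.887, 0.461, 0.001, -0.0]
ft_force: [0.9, -0.8, 1.5]
opening: 0.649
finger_force: 0.0
```

>>> move_arm(rows=[[[-0.9,-0.5,0,0],[-0.81,-0.54,0,0],[0,0,0,0],[0,0,0,0]]])

```text
time_s: 24.88
position: [0.4214, -0.1713, 0.1507]
tcp_rot: [0.887, 0.462, 0.001, -0.0]
ft_force: [0.5, 0.2, 0.2]
opening: 0.649
finger_force: 0.0
```

```bash
python3 plan.py 0.421 -0.172 0.03; python3 - <<'E'
from h import *
a=save('wrist','w9.png');print(spot('vial','wrist'),world2pix('wrist',[.421,-.172,.058]))
E
```

```text
t 24.875 pos [ 0.4214 -0.1713  0.1507] yaw -35.0 q7 -0.33 open 0.649 F 0.0 [0.5 0.2 0.2]
 twist 0 | shift units before twist [-0.03  0.    3.02] | after twist [-0.03  0.    3.02]
[(0.78, [0.427, -0.166, 0.058]), (0.56, [0.451, -0.118, 0.056])] [317.23400343 208.16223741]
```

View pics/w9.png

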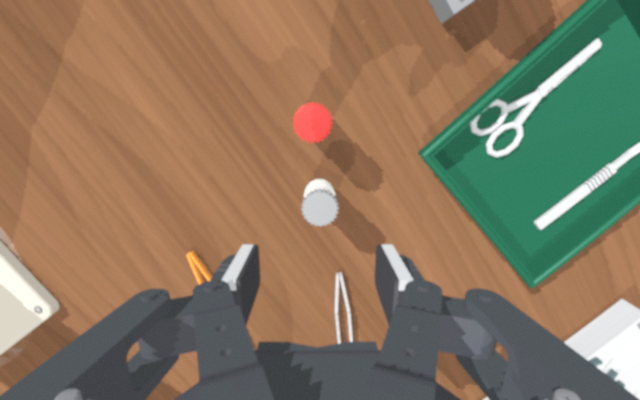

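The grey-capped white vial at (320,207) is the one meant and sits where predicted. The red one at (313,122) stays clear of the fingers.

>>> move_arm(rows=[[[0,0.03,0.6,0],[0,0,0.7,0],[0,0,0.7,0],[0,0,0.6,0],[0,0,0.42,0],[0,0,0,0],[0,0,0,0]]])

```text
time_s: 25.85
position: [0.4221, -0.1725, 0.0295]
tcp_rot: [0.887, 0.462, -0.0, 0.0]
ft_force: [-0.3, -0.3, 0.2]
opening: 0.652
finger_force: 0.0
```

>>> move_arm(rows=[[[0,0,0,0],[0,0,0,0],[0,0,0,0],[0,0,0,0],[0,0,0,0],[0,0,0,0]]], jaw=-1, squeeze=30)

```text
time_s: 26.6
position: [0.4221, -0.1722, 0.0296]
tcp_rot: [0.887, 0.462, 0.001, 0.0]
ft_force: [-0.0, -0.1, 6.9]
opening: 0.301
finger_force: 31.3
```

>>> move_arm(rows=[[[0,0,-0.3,0],[0,0,-0.8,0],[0,0,-0.8,0],[0,0,-0.5,0],[0,0,0,0]]])

```text
time_s: 27.22
position: [0.4224, -0.1722, 0.1265]
tcp_rot: [0.887, 0.462, 0.002, 0.0]
ft_force: [-1.0, 0.3, 0.1]
opening: 0.302
finger_force: 30.8
```

```bash
python3 plan.py 0.637 0.0145 0.12 0
```

```text
t 27.225 pos [ 0.4224 -0.1722  0.1265] yaw -35.0 q7 -0.27 open 0.302 F 30.8 [-1.   0.3  0.1]
 twist -3.5 | shift units before twist [6.9  1.71 0.19] | after twist [4.67 5.36 0.19]
```

>>> move_arm(rows=[[[0,0,0,-0.9],[0,0,0,-0.9],[0,0,0,-0.9],[0,0,0,-0.8],[0.7,0.8,0,0],[0.8,0.9,0,0],[0.8,0.9,0,0],[0.8,0.9,0,0]]])

```text
time_s: 28.22
position: [0.5622, -0.0473, 0.1239]
tcp_rot: [0.707, 0.707, -0.001, -0.0]
ft_force: [1.5, -0.7, 0.7]
opening: 0.3
finger_force: 30.8
```

>>> move_arm(rows=[[[0.8,0.9,0,0],[0.77,0.96,0,0],[0,0,0,0],[0,0,0,0]]])

```text
time_s: 28.72
position: [0.6353, 0.0135, 0.124]
tcp_rot: [0.708, 0.707, -0.001, -0.0]
ft_force: [-1.0, -0.9, 0.2]
opening: 0.3
finger_force: 30.8
```

```bash
python3 plan.py 0.637 0.0145 0.034
```

```text
t 28.725 pos [0.6353 0.0135 0.124 ] yaw -0.1 q7 0.23 open 0.3 F 30.8 [-1.  -0.9  0.2]
 twist 0 | shift units before twist [0.03 0.05 2.25] | after twist [0.03 0.05 2.25]
```

>>> move_arm(rows=[[[0,0.03,0.5,0],[0,0,0.6,0],[0,0,0.6,0],[0,0,0.3,0],[0,0,0.2,0],[0,0,0,0],[0,0,0,0]]])

```text
time_s: 29.6
position: [0.6377, 0.0144, 0.0378]
tcp_rot: [0.707, 0.707, 0.0, 0.0]
ft_force: [-0.6, 0.4, -1.0]
opening: 0.301
finger_force: 30.8
```

>>> move_arm(rows=[[[0,0,0.09,0],[0,0,0,0],[0,0,0,0]]])

```text
time_s: 29.98
position: [0.6376, 0.0145, 0.0338]
tcp_rot: [0.707, 0.707, 0.0, 0.0]
ft_force: [1.4, -0.1, 1.8]
opening: 0.299
finger_force: 31.1
```

>>> move_arm(rows=[[[0,0,0,0],[0,0,0,0],[0,0,0,0],[0,0,-0.5,0],[0,0,-0.8,0],[0,0,-0.9,0],[0,0,-0.9,0],[0,0,0,0]]], jaw=0)

```text
time_s: 30.98
position: [0.639, 0.0139, 0.1618]
tcp_rot: [0.707, 0.707, 0.002, 0.002]
ft_force: [0.0, -0.1, -0.1]
opening: 0.5
finger_force: 0.0
```

```bash
python3 plan.py 0.356 -0.312 0.15 -29
```

```text
t 30.975 pos [0.639  0.0139 0.1618] yaw -0.1 q7 0.21 open 0.5 F 0.0 [ 0.  -0.1 -0.1]
 twist 2.89 | shift units before twist [-8.15 -7.07  0.25] | after twist [-10.56  -2.24   0.25]
```

>>> move_arm(rows=[[[0,0,0,0.97],[0,0,0,0.96],[0,0,0,0.96],[-0.9,-0.2,0,0],[-0.9,-0.2,0,0],[-0.9,-0.2,0,0],[-0.9,-0.2,0,0],[-0.9,-0.2,0,0]]])

```text
time_s: 31.98
position: [0.514, -0.1246, 0.1575]
tcp_rot: [0.861, 0.508, 0.0, -0.0]
ft_force: [0.2, -0.2, 0.8]
opening: 0.502
finger_force: 0.0
```

>>> move_arm(rows=[[[-0.9,-0.2,0,0],[-0.9,-0.2,0,0],[-0.9,-0.2,0.1,0],[-0.9,-0.2,0.1,0],[-0.9,-0.2,0.1,0],[-0.9,-0.2,0,0],[-0.66,-0.04,0,0],[0,0,0,0]]])

```text
time_s: 32.98
position: [0.353, -0.3133, 0.1455]
tcp_rot: [0.862, 0.506, 0.0, -0.0]
ft_force: [0.7, 0.4, -0.2]
opening: 0.5
finger_force: 0.0
```

```bash
python3 plan.py 0.356 -0.312 0.002 -29; python3 - <<'E'
from h import *
a=save('wrist','w10.png');print(spot('forceps','wrist'),world2pix('wrist',[.356,-.312,.006]))
E
```

```text
t 32.975 pos [ 0.353  -0.3133  0.1455] yaw -29.2 q7 0.25 open 0.5 F 0.0 [ 0.7  0.4 -0.2]
 twist -0.02 | shift units before twist [0.06 0.05 3.59] | after twist [0.06 0.05 3.59]
[(0.96, [0.252, -0.403, 0.012]), (0.84, [0.267, -0.216, 0.01]), (0.8, [0.359, -0.313, 0.014])] [318.89541233 192.94037322]
```

View pics/w10.png

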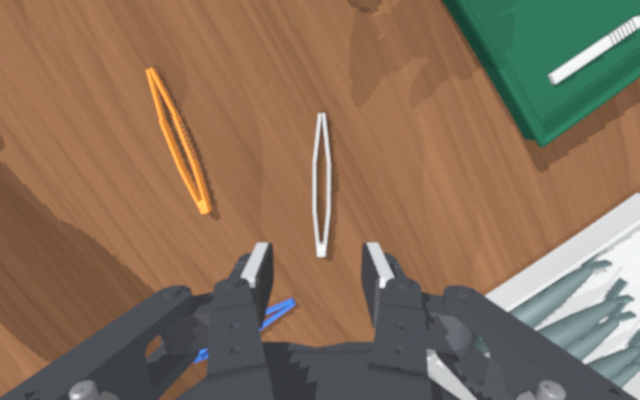

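The steel forceps run from (321,113) to (321,256), parallel to the pads. The orange one at (180,140) and the blue one at (260,320) are clear.

```bash
python3 - <<'E'
from h import *
a=pix2world('wrist',(322,113),.005);b=pix2world('wrist',(321,256),.005);c=(a+b)/2
print(a,b,c,np.linalg.norm(a-b),np.degrees(np.arctan2(*(a-b)[[1,0]])))
o=robot.get_obs();M=R.from_quat(o['tcp_rot']).as_matrix();print(M.T@(np.r_[c[:2],0]-o['position'])/.04)
E
```

```text
[ 0.3925083  -0.25134134  0.005     ] [ 0.32727581 -0.36838384  0.005     ] [ 0.35989206 -0.30986259  0.005     ] 0.13399337965491734 60.86731515080195
[0.10082681 0.09745338 3.6359522 ]
```

>>> move_arm(rows=[[[0.08,0.08,0.7,0],[0,0,0.8,0],[0,0,0.8,0],[0,0,0.6,0],[0,0,0.4,0],[0,0,0.2,0],[0,0,0,0],[0,0,0,0]]], jaw=-0.2)

```text
time_s: 34.08
position: [0.3594, -0.3108, 0.0061]
tcp_rot: [0.861, 0.508, 0.0, 0.0]
ft_force: [-0.2, -0.1, 0.7]
opening: 0.404
finger_force: 0.0
```

>>> move_arm(rows=[[[0,0,0.08,0],[0,0,0,0],[0,0,0,0]]])

```text
time_s: 34.45
position: [0.3589, -0.3107, 0.0023]
tcp_rot: [0.861, 0.508, 0.0, -0.0]
ft_force: [0.6, -0.6, -1.1]
opening: 0.398
finger_force: 0.0
```

>>> move_arm(rows=[[[0,0,0,0],[0,0,0,0],[0,0,0,0],[0,0,0,0],[0,0,0,0]]], jaw=-1, squeeze=40)

```text
time_s: 35.08
position: [0.3589, -0.3107, 0.0024]
tcp_rot: [0.861, 0.508, 0.0, -0.0]
ft_force: [-0.3, 2.0, 5.3]
opening: 0.162
finger_force: 39.8
```

>>> move_arm(rows=[[[0,0,-0.3,0],[0,0,-0.8,0],[0,0,-0.8,0],[0,0,-0.6,0],[0,0,0,0]]])

```text
time_s: 35.7
position: [0.3598, -0.3111, 0.1038]
tcp_rot: [0.861, 0.508, 0.001, 0.001]
ft_force: [0.1, -0.1, -0.8]
opening: 0.16
finger_force: 39.2
```

```bash
python3 plan.py 0.638 -0.263 0.1 -83.5
```

```text
t 35.7 pos [ 0.3598 -0.3111  0.1038] yaw -28.9 q7 0.37 open 0.16 F 39.2 [ 0.1 -0.1 -0.8]
 twist 5.46 | shift units before twist [4.42 5.51 0.12] | after twist [ 7.05 -0.41  0.12]
```

>>> move_arm(rows=[[[0,0,0,0.91],[0,0,0,0.91],[0,0,0,0.91],[0,0,0,0.91],[0,0,0,0.91],[0,0,0,0.91],[0.7,0,-0.2,0],[0.8,0,-0.2,0]]])

```text
time_s: 36.7
position: [0.4186, -0.3036, 0.1177]
tcp_rot: [0.998, 0.056, -0.0, -0.001]
ft_force: [-0.1, -0.9, 0.6]
opening: 0.158
finger_force: 39.2
```

>>> move_arm(rows=[[[0.9,-0.1,-0.2,0],[0.9,-0.1,-0.2,0],[0.8,-0.1,0,0],[0,0,0,0],[0,0,0,0]]])

```text
time_s: 37.33
position: [0.5194, -0.2807, 0.1335]
tcp_rot: [0.998, 0.056, -0.001, -0.0]
ft_force: [-0.8, -0.0, -0.8]
opening: 0.158
finger_force: 39.2
```

```bash
python3 plan.py 0.638 -0.263 0.1 -83.5; python3 - <<'E'
from h import *
a=save('wrist','w11.png');print(spot('forceps','wrist'),spot('scissors','wrist'),spot('scalpel','wrist'))
E
```

```text
t 37.325 pos [ 0.5194 -0.2807  0.1335] yaw -83.6 q7 -0.63 open 0.158 F 39.2 [-0.8 -0.  -0.8]
 twist -0.01 | shift units before twist [ 3.   -0.11  0.83] | after twist [ 3.   -0.1   0.83]
[(0.73, [0.536, -0.278, 0.142])] [(0.63, [0.604, -0.211, 0.007])] [(0.72, [0.63, -0.32, 0.011])]
```

View pics/w11.png

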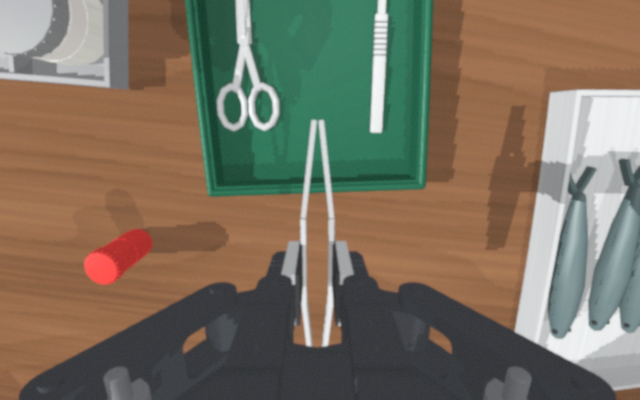

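The forceps are held straight. The tray's near rim corners are at (210,194) and (425,187), the scissors loops' end is at (247,130), and the scalpel's end is at (376,131).

```bash
python3 - <<'E'
from h import *
f=lambda *p,z=.026: pix2world('wrist',p,z).round(4)
a,b,c,d=f(210,193),f(425,187),f(187,2),f(433,2)
print(a,b,c,d,np.linalg.norm(a-b)); g=lambda v:np.degrees(np.arctan2(v[1],v[0]))
print('yaws',g(a-b)-90,g(c-a),g(d-b))
t=np.radians((g(a-b)-90+g(c-a)+g(d-b))/3);m=(a+b)/2;print('yaw',np.degrees(t),'centre',m[:2]+.11*np.array([np.cos(t),np.sin(t)]))
print('loops end',f(247,130,z=.006),f(242,10,z=.01),'scalpel end',f(376,131,z=.009),f(383,5,z=.009))
E
```

```text
[ 0.5174 -0.1926  0.026 ] [ 0.5421 -0.3668  0.026 ] [ 0.6575 -0.1708  0.026 ] [ 0.677 -0.347  0.026] 0.17594240534902328
yaws 8.0702321779181 8.844476549914848 8.349989651551848
yaw 8.421566126461599 centre [ 0.6385639  -0.26358991]
loops end [ 0.5699 -0.2159  0.006 ] [ 0.6602 -0.207   0.01  ] scalpel end [ 0.5812 -0.323   0.009 ] [ 0.676 -0.314  0.009]
```

>>> move_arm(rows=[[[0.6,-0.02,0,-0.1],[0.8,-0.03,0.2,0],[0.8,-0.03,0.3,0],[0.8,-0.02,0.3,0],[0,0,0,0],[0,0,0,0]]])

```text
time_s: 38.28
position: [0.6381, -0.2619, 0.1025]
tcp_rot: [0.998, 0.065, -0.0, 0.0]
ft_force: [0.0, -1.4, 0.1]
opening: 0.16
finger_force: 39.2
```

```bash
python3 plan.py 0.6385 -0.2635 0.0064 -82.5
```

```text
t 38.275 pos [ 0.6381 -0.2619  0.1025] yaw -82.6 q7 -0.7 open 0.16 F 39.2 [ 0.  -1.4  0.1]
 twist -0.01 | shift units before twist [0.01 0.04 2.4 ] | after twist [0.01 0.04 2.4 ]
```

>>> move_arm(rows=[[[0,0.04,0.5,0],[0,0,0.6,0],[0,0,0.6,0],[0,0,0.3,0],[0,0,0.2,0],[0,0,0,0],[0,0,0,0]]])

```text
time_s: 39.15
position: [0.6396, -0.263, 0.015]
tcp_rot: [0.998, 0.065, 0.001, 0.0]
ft_force: [0.9, -0.7, -0.1]
opening: 0.155
finger_force: 39.2
```

>>> move_arm(rows=[[[0,0,0.1,0],[0,0,0.08,0],[0,0,0.02,0],[0,0,0,0],[0,0,0,0]]])

```text
time_s: 39.78
position: [0.6392, -0.2626, 0.0066]
tcp_rot: [0.998, 0.065, 0.0, -0.0]
ft_force: [-3.1, 1.7, 5.3]
opening: 0.157
finger_force: 39.9
```

>>> move_arm(rows=[[[0,0,0,0],[0,0,0,0],[0,0,0,0],[0,0,-0.3,0],[0,0,-0.8,0],[0,0,-0.9,0],[0,0,-0.9,0],[0,0,-0.6,0]]], jaw=-0.3)

```text
time_s: 40.78
position: [0.6395, -0.2632, 0.1492]
tcp_rot: [0.998, 0.065, 0.001, 0.0]
ft_force: [-1.2, -0.2, -0.3]
opening: 0.349
finger_force: 0.0
```

>>> move_arm(rows=[[[-1,0,-0.4,0],[-1,0,-0.4,0],[-1,0,-0.4,0],[-1,0,0,0],[-0.5,0,0,0],[0,0,0,0],[0,0,0,0]]])

```text
time_s: 41.65
position: [0.4619, -0.2856, 0.1947]
tcp_rot: [0.998, 0.066, 0.001, -0.0]
ft_force: [0.6, -0.1, 0.7]
opening: 0.353
finger_force: 0.0
```

```bash
python3 - <<'E'
from h import *
a=save('top','t12.png')[85:325,190:510];b=save('wrist','w12.png')
cv2.imwrite('pics/t12c.png',cv2.resize(a,None,fx=2.5,fy=2.5,interpolation=cv2.INTER_CUBIC)[:,:,::-1])
for l in 'forceps scissors scalpel'.split(): print(l,spot(l,'wrist'))
for l in 'dish jar bottle vial'.split(): print(l,spot(l,'top'))
E
```

```text
forceps [(0.66, [0.604, -0.271, 0.018])]
scissors [(0.91, [0.595, -0.214, 0.006])]
scalpel [(0.94, [0.611, -0.323, 0.011])]
dish [(0.69, [0.638, 0.262, 0.052])]
jar [(0.67, [0.63, -0.066, 0.062])]
bottle [(0.82, [0.623, 0.101, 0.094])]
vial [(0.49, [0.628, 0.016, 0.064])]
```

View pics/t12c.png

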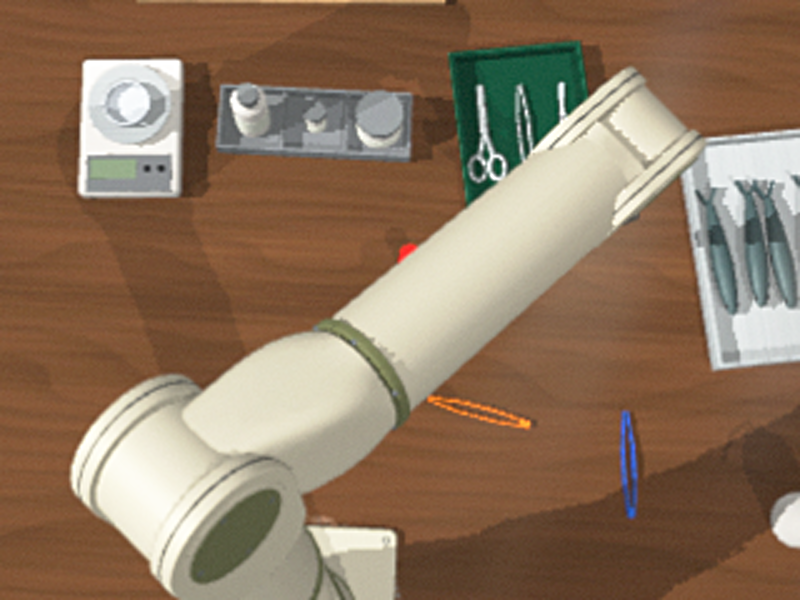

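View pics/w12.png

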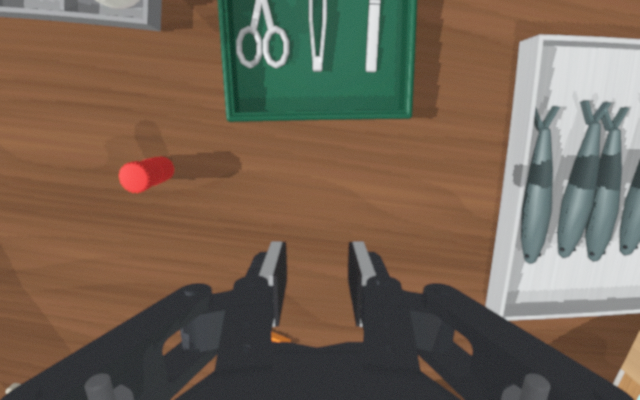

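In the top view, the dish (131,103) is on the pan. Bottle, vial and jar stand upright in their cells at (249,110), (317,118) and (380,118). In the wrist view, the forceps end at (317,70) is level with the scissors (262,68) and the scalpel (371,70), midway between them. Everything is in place, so I hand in.

```bash
python3 -c "
from workcell import robot
print(robot.sign_off())"
```

```text
the job is handed in; nothing more can be done
None
```

I set everything out as asked and handed the job in at about 42 s; sign-off gave no verdict, but the final pictures show the forceps midway between scissors and scalpel, the dish centred on the pan, and the jar, vial and bottle upright in their cells.

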